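Set up the counter scale for a check: pan and stacked hex weights

TASK

Check the shop's counter scale: put the empty weighing pan on the middle of the scale's plate, then stack the three hexagonal iron weights in the middle of the pan, the large one first, the medium one centred on it and the small one centred on top. Set each thing down gently, flat and without dropping it, and leave the round weight, the jar and the carton where they stand.

Things in the scene. Friction and masses are not known exactly. Their poses are not given: they have to be found in the camera images.
- scale: electronic counter scale, fixed to the counter; grey base under a square flat steel plate 180 x 180 mm whose top is 60 mm above the counter and rigid; a lower grey display console, 150 mm wide and 45 mm high, sticks out on its -x side to 140 mm from the origin. Origin on the counter under the centre of the plate, z up
- pan: empty round steel weighing pan, loose, 0.2 kg: flat floor 4 mm thick, 136 mm across at the foot and 150 mm at the rim, wall 3 mm thick and 28 mm high. On its -x side an upright flat black grip, 12 mm thick (along the pan's x), 44 mm wide (along y), centred 77.5 mm from the pan's centre, from 16 to 60 mm above the pan's underside. Origin at the centre of the underside, z up
- hex_large: large hexagonal dark cast-iron weight, 0.5 kg, 60 mm across flats, 24 mm high, flat top. Origin at the centre of the underside, z up; its x axis is square to one pair of flats (as are the directions 60 and 120 degrees from it)
- hex_medium: medium hexagonal dark cast-iron weight, 0.2 kg, 44 mm across flats, 18 mm high; origin and axes as on the large one
- hex_small: small hexagonal dark cast-iron weight, 0.1 kg, 32 mm across flats, 15 mm high; origin and axes as on the large one
- round_weight: round dark weight with a knob on top, 46 mm diameter, 53 mm high, not part of the job, loose; origin at the centre of the underside
- jar: closed glass jar, 72 mm diameter, 100 mm high, loose, not part of the job; origin at the centre of the underside
- carton: closed cardboard carton 80 x 130 x 60 mm (x, y, z), loose, not part of the job; origin at the centre of the underside
There are look-alikes about, which are no part of the job. What is shaped like the hex_small but red is not meant.

How it is judged:
By the outcome, as a careful person would: the job done as asked, in the order asked, and still so for the second after the job is handed in, with the robot touching nothing.
It also fails if it takes over 99 s, if anything falls off the work surface, if the arm or the gripper's body presses on something with over 40 N, if the wrist force passes 120 N, or if a joint passes its speed limit or range.

ROBOT

A 6-joint arm with a two-finger parallel gripper is mounted at the origin on the work surface. World frame = base frame: x ahead of the robot, y to its left, z up, the work surface at z = 0. Lengths are in m, angles in rad, forces in N, time in s.
With the tool pointing down it reaches from about 0.275 to 0.75 m from the base axis. Payload 10.2 kg.
Tool frame: the origin (TCP) lies at the very end of the fingers, on their centre line; the grasp point (between the pads) lies 19 mm behind it; x points along the fingers, z is the direction in which the jaws open and shut, and the axes are right-handed (so a half turn about x gives the same grasp; the last joint's range is limited). The gripper opens to 85 mm and grips with 20 to 120 N. Pads are 22 mm wide; open, the fingers measure 114 mm over their backs; the gripper's body (76 mm by 85 mm) begins 54 mm behind the grasp point. The pads swing forward as they close: fully open they stand 13 mm farther back than shut.
Start: joints at [-1.555, 0.313, 1.498, -0, 1.331, -0.223], TCP at [0.124, -0.51, 0.231] pointing down, gripper open.
Joint ranges: [-2.94, 2.94], [-0.97, 2.17], [0.19, 2.56], [-1.23, 4.37], [0.02, 3.11], [-2.88, 2.88]. Speed limits (rad/s): [2.39, 2.39, 3.01, 3.14, 3.14, 3.14].

INTERFACE

Orientations are given as a unit quaternion [x, y, z, w].
In Python, from bench import ctrl, ik, imaging gives the robot as it stands. The module is installed in compiled form; this text tells all that it offers. Calls block until the motion is done:
- ctrl.move_ptp(position, orientation): joint-space move of the TCP to a pose.
- ctrl.move_straight(position, orientation=None, rate=0.15): straight line of the TCP; orientation=None keeps the orientation; rate is the mean speed in m/s.
- ctrl.set_joints(angles): joint-space move.
- ctrl.command_gripper(opening, grasp_force=None): finger opening in m; grasp_force is the grip in N (None keeps the last); returns when the fingers have stopped.
- ctrl.wait(seconds).
- ik(position, orientation): joint angles nearest the present ones, or None.
- imaging.camera(name): name is "scene" or "top"; returns the picture (480x640x3 uint8, red, green, blue); there is no depth.
- imaging.camera_info(name): a dict with "vfov" (degrees; the focal length in pixels is half the picture's height over the tangent of half this angle, whatever the lens; pixels are square), "cx", "cy" (the principal point, pixels), "position" and "rotation" of the camera in the world. Camera axes: x right, y down, z forward; pixel columns grow to the right and rows downward; lengths in m; the calibration is good to about 2 mm. A picture is of the moment at which its call begins. camera_info takes no time and is no camera call.
A pose or a line that the arm cannot do raises ctrl.IKError and nothing moves.
- ctrl.job_done(): hands the job in, once; it reports no verdict.
Trained networks look in the newest picture that a camera, given by its name, has taken for a name from the list of things; names that differ only in an ending like _2 or _b are one class to them, and where a whole thing is asked for, a point or a joint stands for the part that bears it (a point fixed in the world has none). Each returns a list of dicts, best first, with "conf" (0 to 1); they miss things now and then, are a little off and sometimes report something else, mostly with a low value. They report only what shows in the picture. A call takes as long as a camera call. They do not tell look-alikes from the thing itself.
- imaging.spot_in(name, camera): "rect" ([left, top, right, bottom] in pixels, round what is visible of it).
- imaging.place_of(name, camera): "pixel" ([row, column] in pixels: a listed point, or the origin of a listed thing).
Readings, each from a call of its own:
- ctrl.current_clock(): time.
- ctrl.current_q(): joint angles.
- ctrl.current_joint_velocities(): joint speeds.
- ctrl.current_tau(): joint torques, N m.
- ctrl.current_eef_pos(): TCP position.
- ctrl.current_eef_rot(): TCP orientation.
- ctrl.current_ft_force(): force on the tool from outside, world axes, zero at the start.
- ctrl.current_moment(): the same for the moment, N m.
- ctrl.current_width(): finger opening in m.
Only numpy, scipy, OpenCV 4.12 (cv2) and the standard library are available. Lean on these libraries where they do the work, as an engineer would, in place of code of your own. Each camera call takes 0.05 s, during which the arm holds its last target. There are 200 camera calls.

## Working session

There is one attempt and no reset: what is moved stays moved. The work goes in short steps, each a Python script; the robot and the scene stay as the last script left them, time stands still between calls to the robot, and variables do not carry over. Pictures are saved under pics/ and viewed, on a budget of 14 in all, crops included, one or two more only if the job needs it, and the job is handed in when it is done.

```bash
mkdir -p pics
cat > h.py <<'E'
from bench import ctrl, ik, imaging
import numpy as np, cv2
def ray(cam,px):  # px=[row,col]
    i=imaging.camera_info(cam); f=240/np.tan(np.radians(i["vfov"])/2)
    d=np.array([(px[1]-i["cx"])/f,(px[0]-i["cy"])/f,1.0])
    R=np.array(i["rotation"]); R=R if R.shape==(3,3) else None
    return np.array(i["position"]),R@d
def at(cam,px,z):
    p,d=ray(cam,px); return (p+d*(z-p[2])/d[2])
def proj(cam,P):
    i=imaging.camera_info(cam); f=240/np.tan(np.radians(i["vfov"])/2)
    c=(np.atleast_2d(P)-np.array(i["position"]))@np.array(i["rotation"])
    return np.c_[c[:,1]/c[:,2]*f+i["cy"],c[:,0]/c[:,2]*f+i["cx"]]
def save(cam,fn):
    im=imaging.camera(cam); cv2.imwrite(fn,im[:,:,::-1]); return im
E
python3 - <<'E'
from h import *
for c in ("top","scene"):
    print(c,imaging.camera_info(c)); save(c,f"pics/{c}0.png")
    for n in ["scale","pan","hex_large","hex_medium","hex_small","round_weight","jar","carton"]:
        for d in imaging.place_of(n,c): print(n,round(d["conf"],2),np.round(d["pixel"]),np.round(at(c,d["pixel"],0.06 if 0 else 0),3))
        for d in imaging.spot_in(n,c): print("   rect",round(d["conf"],2),np.round(d["rect"]))
print(ctrl.current_eef_rot(),ctrl.current_clock())
E
```

```text
top {'vfov': 44.673418667061455, 'cx': 318.6360287773558, 'cy': 235.80327371805564, 'position': array([0.35023603, 0.01323688, 0.96861052]), 'rotation': array([-0.66697133,  0.73752134, -0.07660549,  0.07309666])}Traceback (most recent call last):
  File "<stdin>", line 5, in <module>
  File "h.py", line 9, in at
    p,d=ray(cam,px); return (p+d*(z-p[2])/d[2])
        ~~~^^^^^^^^
  File "h.py", line 7, in ray
    return np.array(i["position"]),R@d
                                   ~^~
ValueError: matmul: Input operand 0 does not have enough dimensions (has 0, gufunc core with signature (n?,k),(k,m?)->(n?,m?) requires 1)
```

```bash
sed -i 's/R=np.array(i\["rotation"\]).*/R=rot(i)/; s/@np.array(i\["rotation"\])/@rot(i)/' h.py
cat >> h.py <<'E'
from scipy.spatial.transform import Rotation
def rot(i): return Rotation.from_quat(i["rotation"]).as_matrix()
E
python3 - <<'E'
from h import *
for c in ("top","scene"):
    print(c,imaging.camera_info(c)); save(c,f"pics/{c}0.png")
    for n in ["scale","pan","hex_large","hex_medium","hex_small","round_weight","jar","carton"]:
        for d in imaging.place_of(n,c): print(n,round(d["conf"],2),np.round(d["pixel"]),np.round(at(c,d["pixel"],0),3))
        for d in imaging.spot_in(n,c): print("   rect",round(d["conf"],2),np.round(d["rect"]))
print(ctrl.current_eef_rot(),ctrl.current_clock())
E
```

```text
top {'vfov': 44.673418667061455, 'cx': 318.6360287773558, 'cy': 235.80327371805564, 'position': array([0.35023603, 0.01323688, 0.96861052]), 'rotation': array([-0.66697133,  0.73752134, -0.07660549,  0.07309666])}
scale 0.66 [263. 503.] [ 0.481 -0.306  0.   ]
   rect 0.93 [443. 187. 588. 358.]
pan 0.6 [314. 134.] [0.457 0.314 0.   ]
   rect 0.57 [ 84. 268. 176. 368.]
hex_large 0.97 [229. 282.] [0.577 0.058 0.   ]
   rect 0.97 [267. 209. 301. 253.]
hex_medium 0.75 [226. 350.] [ 0.569 -0.057  0.   ]
hex_small 0.69 [356. 297.] [0.364 0.052 0.   ]
hex_small 0.66 [263. 504.] [ 0.481 -0.306  0.   ]
hex_small 0.62 [306. 280.] [0.446 0.073 0.   ]
hex_small 0.53 [300. 235.] [0.464 0.146 0.   ]
   rect 0.89 [287. 345. 312. 367.]
   rect 0.67 [222. 292. 246. 309.]
   rect 0.58 [268. 298. 290. 317.]
round_weight 0.61 [297. 354.] [ 0.449 -0.05   0.   ]
round_weight 0.49 [317. 134.] [0.453 0.315 0.   ]
   rect 0.83 [341. 281. 373. 313.]
jar 0.83 [163. 227.] [0.704 0.144 0.   ]
   rect 0.85 [201. 126. 251. 182.]
carton 0.96 [141. 360.] [ 0.721 -0.092  0.   ]
   rect 0.83 [322. 108. 404. 163.]
scene
[... 518 characters left out ...]
.056  0.   ]
   rect 0.64 [278. 241. 304. 263.]
   rect 0.29 [192. 226. 251. 297.]
hex_small 0.76 [264. 376.] [0.436 0.067 0.   ]
hex_small 0.59 [249. 404.] [0.358 0.061 0.   ]
hex_small 0.52 [294. 391.] [0.463 0.15  0.   ]
   rect 0.79 [386. 281. 400. 301.]
   rect 0.52 [368. 257. 384. 277.]
   rect 0.45 [396. 236. 410. 249.]
round_weight 0.69 [236. 343.] [ 0.443 -0.046  0.   ]
   rect 0.67 [331. 215. 348. 243.]
jar 0.67 [344. 282.] [ 0.705  0.144 -0.   ]
   rect 0.79 [258. 292. 300. 358.]
   rect 0.73 [366. 252. 384. 276.]
   rect 0.46 [417. 308. 515. 384.]
carton 0.9 [270. 221.] [ 0.716 -0.092  0.   ]
   rect 0.68 [189. 226. 251. 297.]
[ 0.43687782  0.55600508 -0.43688848  0.55598972] 1.8
```

View pics/top0.png

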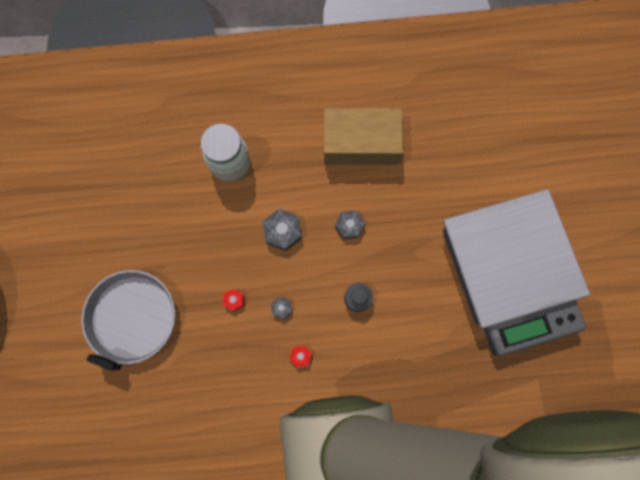

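View pics/scene0.png

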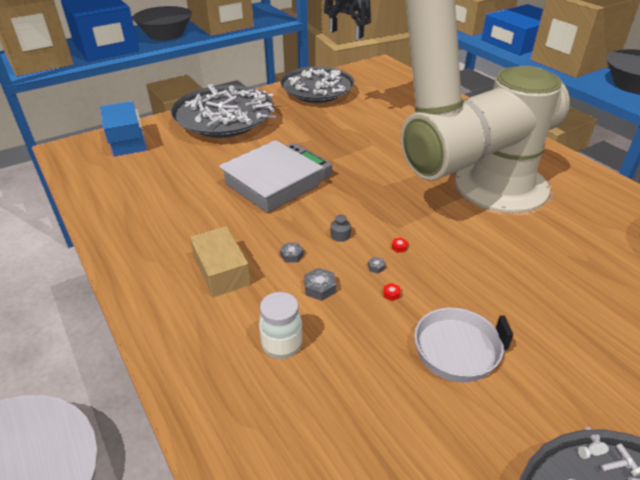

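```bash
cat > fit.py <<'E'
from h import *
from scipy.optimize import minimize
S=4
def prism(r,n,z0,z1,r1=None,ph=0):
    a=np.arange(n)*2*np.pi/n+ph; r1=r1 or r
    return np.r_[np.c_[r*np.cos(a),r*np.sin(a),0*a+z0],np.c_[r1*np.cos(a),r1*np.sin(a),0*a+z1]]
def box(x0,x1,y0,y1,z0,z1): return np.array([[x,y,z] for x in(x0,x1) for y in(y0,y1) for z in(z0,z1)])
hexa=lambda af,h:[prism(af/np.sqrt(3),6,0,h,ph=np.pi/6)]
M={"hex_large":hexa(.06,.024),"hex_medium":hexa(.044,.018),"hex_small":hexa(.032,.015),
 "pan":[prism(.068,40,0,.028,.075),box(-.0835,-.0715,-.022,.022,.016,.060)],
 "scale":[box(-.09,.09,-.09,.09,.002,.06),box(-.14,-.09,-.075,.075,0,.045)]}
def place(parts,p,z0):
    R=Rotation.from_euler("z",p[2]).as_matrix(); return [q@R.T+[p[0],p[1],z0] for q in parts]
def render(cam,parts,win):
    c0,r0,w,h=win; m=np.zeros((h*S,w*S),np.uint8)
    for q in parts:
        px=(proj(cam,q)[:,::-1]-[c0,r0]+.5)*S
        cv2.fillConvexPoly(m,cv2.convexHull(np.round(px*16).astype(np.int32)),255,shift=4)
    return cv2.resize(m,(w,h),interpolation=cv2.INTER_AREA)/255.
def fit(name,p0,imgs,sat=70,z0=0,maskf=None):
    tg={}
    for cam,im in imgs.items():
        px=proj(cam,np.vstack(place(M[name],p0,z0)))
        r0,c0=np.maximum(px.min(0)-10,0).astype(int); r1,c1=(px.max(0)+10).astype(int)
        s=cv2.cvtColor(im,cv2.COLOR_RGB2HSV)[r0:r1,c0:c1]
        m=(maskf(s) if maskf else (s[...,1]<110)).astype(np.uint8)
        m=cv2.morphologyEx(m,cv2.MORPH_CLOSE,np.ones((5,5)))
        tg[cam]=((c0,r0,m.shape[1],m.shape[0]),m)
    def cost(p): return sum(np.abs(render(c,place(M[name],p,z0),w)-m).sum()/m.sum() for c,(w,m) in tg.items())
    best=None
    yaws=np.arange(0,60,10) if "hex" in name else np.arange(0,360,20)
    starts=sorted((cost([p0[0],p0[1],np.radians(y)]),y) for y in yaws)[:2]
    for _,y in starts:
        x=[p0[0],p0[1],np.radians(y)]
        r=minimize(cost,x,method="Nelder-Mead",options=dict(initial_simplex=[x,[x[0]+.008,x[1],x[2]],[x[0],x[1]+.008,x[2]],[x[0],x[1],x[2]+.15]],xatol=1e-4,fatol=1e-4))
        if best is None or r.fun<best.fun: best=r
    return best.x,best.fun
E
cat > a.py <<'E'
from fit import *
imgs={c:cv2.imread(f"pics/{c}0.png")[:,:,::-1].copy() for c in("top","scene")}
P={"hex_large":(.572,.055),"hex_medium":(.571,-.056),"hex_small":(.441,.07),"pan":(.454,.317),"scale":(.5,-.29)}
vis={c:cv2.resize(im,None,fx=3,fy=3,interpolation=cv2.INTER_CUBIC) for c,im in imgs.items()}
for n,p in P.items():
    for sub in (["top"],["scene"],["top","scene"]):
        x,f=fit(n,[*p,0],{c:imgs[c] for c in sub}); print(n,sub,np.round(x[:2],4),round(np.degrees(x[2]),1),round(f,3))
    for c in imgs:
        for q in place(M[n],x,0):
            h=cv2.convexHull(((proj(c,q)[:,::-1]+.5)*3).astype(np.int32)); cv2.polylines(vis[c],[h],True,(0,255,0),1)
t=vis["top"]; s=vis["scene"]
a=np.hstack([t[600:1000,600:1100],s[600:1000,780:1280]])[:, :]
b=np.hstack([t[780:1130,220:560],s[880:1230,1220:1560]])
cv2.imwrite("pics/ov1.png",cv2.resize(a,(800,320))[:,:,::-1])
d=np.hstack([cv2.resize(t[780:1130,220:560],(400,400)),cv2.resize(t[550:1090,1300:1800],(400,400))])
e=np.hstack([cv2.resize(s[880:1180,1220:1560],(400,300)),cv2.resize(s[400:660,640:1020],(400,300))])
cv2.imwrite("pics/ov2.png",cv2.resize(np.vstack([d,e]),(685,600))[:,:,::-1])
E
python3 a.py
```

```text
hex_large ['top'] [0.5732 0.0584] 32.7 0.033
hex_large ['scene'] [0.5717 0.0597] 33.1 0.186
hex_large ['top', 'scene'] [0.5724 0.0591] 34.3 0.243
hex_medium ['top'] [ 0.5712 -0.0558] -2.2 0.045
hex_medium ['scene'] [ 0.5693 -0.0552] -2.9 0.038
hex_medium ['top', 'scene'] [ 0.5703 -0.0556] -3.0 0.121
hex_small ['top'] [0.443  0.0715] 34.9 0.049
hex_small ['scene'] [0.4424 0.0728] 31.7 0.078
hex_small ['top', 'scene'] [0.4427 0.0719] 34.9 0.155
pan ['top'] [0.4536 0.3154] 334.4 0.037Traceback (most recent call last):
  File "a.py", line 7, in <module>
    x,f=fit(n,[*p,0],{c:imgs[c] for c in sub}); print(n,sub,np.round(x[:2],4),round(np.degrees(x[2]),1),round(f,3))
        ~~~^^^^^^^^^^^^^^^^^^^^^^^^^^^^^^^^^^^
  File "fit.py", line 35, in fit
    r=minimize(cost,x,method="Nelder-Mead",options=dict(initial_simplex=[x,[x[0]+.008,x[1],x[2]],[x[0],x[1]+.008,x[2]],[x[0],x[1],x[2]+.15]],xatol=1e-4,fatol=1e-4))
    res = _minimize_neldermead(fun, x0, args, callback, bounds=bounds,
                               **options)
    fxr = func(xr)
    fx = function(np.copy(x), *(wrapper_args + args))
  File "fit.py", line 29, in cost
    def cost(p): return sum(np.abs(render(c,place(M[name],p,z0),w)-m).sum()/m.sum() for c,(w,m) in tg.items())
                        ~~~^^^^^^^^^^^^^^^^^^^^^^^^^^^^^^^^^^^^^^^^^^^^^^^^^^^^^^^^^^^^^^^^^^^^^^^^^^^^^^^^^^^
  File "fit.py", line 29, in <genexpr>
    def cost(p): return sum(np.abs(render(c,place(M[name],p,z0),w)-m).sum()/m.sum() for c,(w,m) in tg.items())
                                   ~~~~~~^^^^^^^^^^^^^^^^^^^^^^^^^
  File "fit.py", line 17, in render
    px=(proj(cam,q)[:,::-1]-[c0,r0]+.5)*S
        ~~~~^^^^^^^
  File "h.py", line 11, in proj
    i=imaging.camera_info(cam); f=240/np.tan(np.radians(i["vfov"])/2)
ValueError: time passes only in moves, steps and waits
```

```bash
sed -i 's/imaging.camera_info(c/info(c/' h.py
cat >> h.py <<'E'
import functools
@functools.cache
def info(c): return imaging.camera_info(c)
E
python3 a.py; python3 -c "
from h import *; print(ctrl.current_clock())"
```

```text
hex_large ['top'] [0.5732 0.0584] 32.7 0.033
hex_large ['scene'] [0.5717 0.0597] 33.1 0.186
hex_large ['top', 'scene'] [0.5724 0.0591] 34.3 0.243
hex_medium ['top'] [ 0.5712 -0.0558] -2.2 0.045
hex_medium ['scene'] [ 0.5693 -0.0552] -2.9 0.038
hex_medium ['top', 'scene'] [ 0.5703 -0.0556] -3.0 0.121
hex_small ['top'] [0.443  0.0715] 34.9 0.049
hex_small ['scene'] [0.4424 0.0728] 31.7 0.078
hex_small ['top', 'scene'] [0.4427 0.0719] 34.9 0.155
pan ['top'] [0.4536 0.3154] 334.4 0.037
pan ['scene'] [0.4523 0.3173] 330.9 0.033
pan ['top', 'scene'] [0.4529 0.3166] 331.2 0.08
scale ['top'] [ 0.4831 -0.3125] 10.7 0.073
scale ['scene'] [ 0.4748 -0.3159] 11.9 0.141
scale ['top', 'scene'] [ 0.4827 -0.3118] 10.4 0.227
1.8
```

View pics/ov1.png

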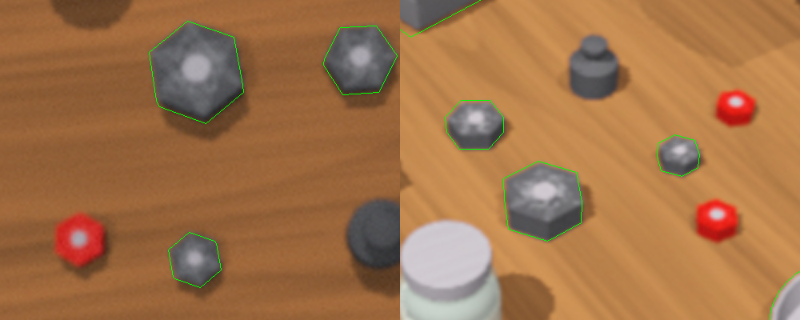

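View pics/ov2.png

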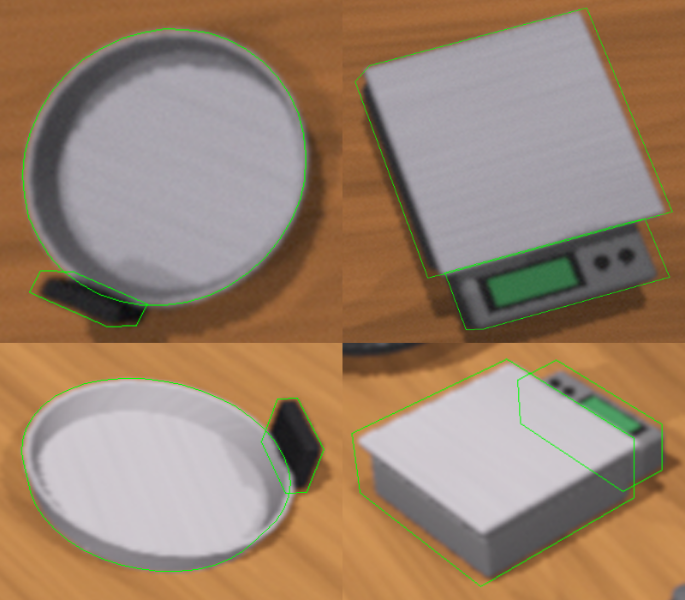

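```bash
cat > mv.py <<'E'
from fit import *
def ori(yaw):
    z=np.array([np.cos(yaw),np.sin(yaw),0]); x=np.array([0,0,-1.]); 
    return Rotation.from_matrix(np.c_[x,np.cross(z,x),z]).as_quat()
def cands(p,yaw,step,n):   # candidate grasp yaws, wrist angle q6 least extreme first
    out=[]
    for k in range(n):
        y=yaw+k*step; q=ik(list(p),ori(y))
        if q is not None: out.append((abs(q[5]),y))
    return sorted(out)
def lower(z,rate=.03,lim=2.5,maxdown=.004):
    """from a little above z: step down until contact is felt"""
    ctrl.wait(.2); f0=ctrl.current_ft_force()[2]; p=np.array(ctrl.current_eef_pos()); zz=z+.0015
    ctrl.move_straight([p[0],p[1],zz],rate=rate)
    while zz>z-maxdown:
        ctrl.wait(.05); f=ctrl.current_ft_force()[2]
        if f-f0>lim: break
        zz-=.0005; ctrl.move_straight([p[0],p[1],zz],rate=.02)
    print("contact dF",round(f-f0,2),"z-znom",round(zz-z,4),"f0",round(f0,2)); return zz
E
cat > b.py <<'E'
from mv import *
imgs={c:cv2.imread(f"pics/{c}0.png")[:,:,::-1].copy() for c in("top","scene")}
M["plate"]=[box(-.09,.09,-.09,.09,.0585,.06)]
for sub in (["top"],["scene"],["top","scene"]):
    x,f=fit("plate",[.481,-.311,.18],{c:imgs[c] for c in sub},maskf=lambda s:(s[...,1]<60)&(s[...,2]>125)); print(sub,np.round(x[:2],4),np.degrees(x[2])%90,f)
px,py,pa=.4529,.3165,np.radians(-28)
g=np.array([px-.0775*np.cos(pa),py-.0775*np.sin(pa)])
print(g,cands([*g,.034],pa,np.pi,2))
for t in range(-180,180,20):
    y=np.radians(t); s=np.array([.481,-.311])-.0775*np.array([np.cos(y),np.sin(y)])
    print(t,[(round(float(a),2),round(float(np.degrees(b)))) for a,b in cands([*s,.1],y,np.pi,2)],end=" ")
E
python3 b.py
```

```text
['top'] [ 0.4819 -0.3069] 10.711261035916323 0.024873719162583963
['scene'] [ 0.4832 -0.3024] 10.53437940294124 0.07795399494333352
['top', 'scene'] [ 0.4823 -0.3056] 11.001467947890674 0.12756726672461552
[0.38447156 0.35288405] [(np.float64(1.0065369393503962), np.float64(-0.4886921905584123)), (np.float64(2.1350557142393973), np.float64(2.652900463031381))]
-180 [(0.69, 0), (2.45, -180)] -160 [(1.01, 20), (2.13, -160)] -140 [(1.34, 40), (1.8, -140)] -120 [(1.45, -120), (1.69, 60)] -100 [(1.09, -100), (2.05, 80)] -80 [(0.71, -80), (2.43, 100)] -60 [(0.31, -60), (2.83, 120)] -40 [(0.09, -40)] -20 [(0.5, -20), (2.65, 160)] 0 [(0.89, 0), (2.25, 180)] 20 [(1.26, 20), (1.88, 200)] 40 [(1.52, 220), (1.62, 40)] 60 [(1.19, 240), (1.96, 60)] 80 [(0.86, 260), (2.28, 80)] 100 [(0.55, 280), (2.6, 100)] 120 [(0.24, 300)] 140 [(0.07, 320)] 160 [(0.38, 340), (2.76, 160)]
```

```bash
cat > c.py <<'E'
from mv import *
px,py,pa=.4532,.3163,np.radians(-27.5)
g=np.array([px-.0775*np.cos(pa),py-.0775*np.sin(pa)]); o=ori(pa)
ctrl.move_ptp([*g,.2],o); ctrl.command_gripper(.04)
ctrl.move_straight([*g,.036],rate=.12)
ctrl.command_gripper(0.0,60); print("w",ctrl.current_width(),ctrl.current_ft_force())
ctrl.move_straight([*g,.2],rate=.1)
ctrl.wait(.2); print(ctrl.current_width(),ctrl.current_ft_force(),ctrl.current_clock())
ya=np.radians(10.7); s=np.array([.482,-.3063])-.0775*np.array([np.cos(ya),np.sin(ya)])
ctrl.move_ptp([*s,.2],ori(ya))
print(ctrl.current_clock(),ctrl.current_eef_pos(),ctrl.current_width()); save("scene","pics/s1.png"); save("top","pics/t1.png")
E
python3 c.py; python3 -c "
import cv2,numpy as np
s=cv2.imread('pics/s1.png')[40:280,100:420];t=cv2.imread('pics/t1.png')[130:370,320:640]
cv2.imwrite('pics/v1.png',cv2.resize(np.hstack([s,t]),(800,300)))"
```

```text
w 0.010510363877091344 [-1.73993162 -0.84591653  5.15102438]
0.010829199969610369 [ 0.93074547  0.1113747  -1.68569484] 9.3333
11.725 [ 0.40618774 -0.3202113   0.2000207 ] 0.010960322365742936
```

View pics/v1.png

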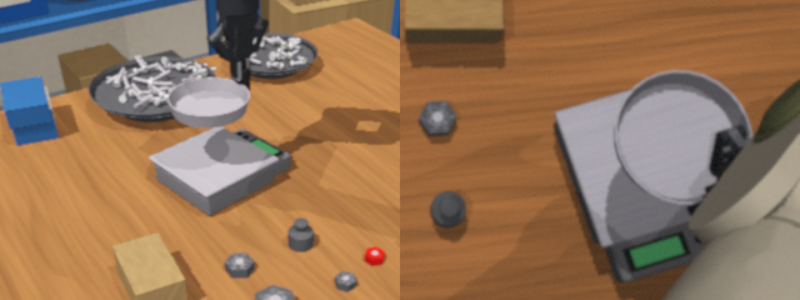

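Run:
```python
from mv import *
p=ctrl.current_eef_pos(); 
ctrl.move_straight([p[0],p[1],.102],rate=.1)
lower(.096); print(ctrl.current_ft_force(),ctrl.current_moment())
ctrl.command_gripper(.034); ctrl.wait(.1)
ctrl.move_straight([p[0],p[1],.2],rate=.12)
# go to the large weight
ctrl.move_ptp([.5725,.059,.15],ori(cands([.5725,.059,.15],np.radians(33),np.pi/3,6)[0][1]))
ctrl.command_gripper(.08)
print(ctrl.current_clock(),np.degrees(cands([.5725,.059,.15],np.radians(33),np.pi/3,6)))
imgs={c:save(c,f"pics/{c}2.png") for c in("top","scene")}
for sub in (["top"],["scene"],["top","scene"]):
    x,f=fit("pan",[.482,-.306,.18],{c:imgs[c] for c in sub},z0=.06,maskf=lambda s:(s[...,1]<110)); print(sub,np.round(x,4),f)
t=cv2.resize(imgs["top"][170:370,430:610],(540,600))[:,:,::-1].copy()
for q in place(M["pan"],[.482,-.3063,np.radians(10.7)],.06)[:1]:
    h=cv2.convexHull(((proj("top",q)[:,::-1]+.5-[430,170])*3).astype(np.int32)); cv2.polylines(t,[h],True,(0,255,0),1)
cv2.imwrite("pics/v2.png",t)
```

```text
contact dF 6.37 z-znom 0.0 f0 -1.54
[-2.1772264   1.30380336  4.83347306] [0.24748152 0.33874935 0.02002724]
17.9333 [[ 21.22568725 333.        ]
 [ 38.77431275  33.        ]
 [ 81.22568725 273.        ]
 [ 98.77431275  93.        ]
 [141.22568725 213.        ]
 [158.77431275 153.        ]]
['top'] [ 0.4586 -0.2876  1.4186] 0.37594932498828365
['scene'] [ 0.4809 -0.2624  0.4122] 0.4899134061601375
['top', 'scene'] [ 0.4677 -0.2849  6.6822] 0.9011992464643701
```

View pics/v2.png

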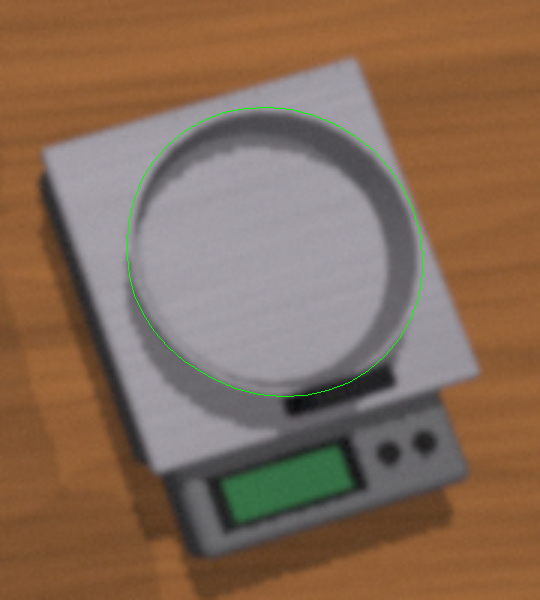

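```bash
cat > pp.py <<'E'
from mv import *
C=np.array([.482,-.3063]); T=np.radians(-40)
def pick(x,y,yawdeg,w,tz=.004):
    y0=cands([x,y,.13],np.radians(yawdeg),np.pi/3,6)[0][1]
    ctrl.move_ptp([x,y,.13],ori(y0)); ctrl.command_gripper(w+.02)
    ctrl.move_straight([x,y,tz],rate=.1)
    ctrl.command_gripper(max(0,w-.01),40); print("w",ctrl.current_width(),ctrl.current_ft_force())
    ctrl.move_straight([x,y,.2],rate=.12); ctrl.wait(.2)
    print("lifted",ctrl.current_width(),ctrl.current_ft_force(),ctrl.current_clock())
def put(zs,w,c=C,tz=.004):
    ctrl.move_ptp([*c,.2],ori(T)); ctrl.move_straight([*c,zs+tz+.006],rate=.1)
    lower(zs+tz); ctrl.command_gripper(w+.010); ctrl.wait(.1)
    ctrl.move_straight([*c,.2],rate=.12); print(ctrl.current_clock())
E
python3 - <<'E'
from pp import *
pick(.5725,.059,33,.06); put(.064,.06)
ctrl.move_ptp([.5705,-.0555,.15],ori(T))
print(ctrl.current_clock()); t=save("top","pics/top3.png"); s=save("scene","pics/scene3.png")
def crop(im,cam,r0,r1,c0,c1):
    v=cv2.resize(im[r0:r1,c0:c1],None,fx=3,fy=3,interpolation=cv2.INTER_CUBIC)[:,:,::-1].copy()
    for n,z in(("pan",.06),("hex_large",.064)):
        q=place(M[n],[*C,T if n!="pan" else np.radians(10.7)],z)[0]
        h=cv2.convexHull(((proj(cam,q)[:,::-1]+.5-[c0,r0])*3).astype(np.int32)); cv2.polylines(v,[h],True,(0,255,0),1)
    return cv2.resize(v,(400,400))
cv2.imwrite("pics/v3.png",np.hstack([crop(t,"top",190,320,455,585),crop(s,"scene",110,220,215,325)]))
E
```

```text
w 0.05901615253590854 [-2.23875922 -0.1773791   5.90643578]
lifted 0.05939093848846519 [ 1.17344178  0.11032933 -4.63686755] 22.2083
contact dF 10.7 z-znom 0.0 f0 -4.48
28.0917
29.1417
```

View pics/v3.png

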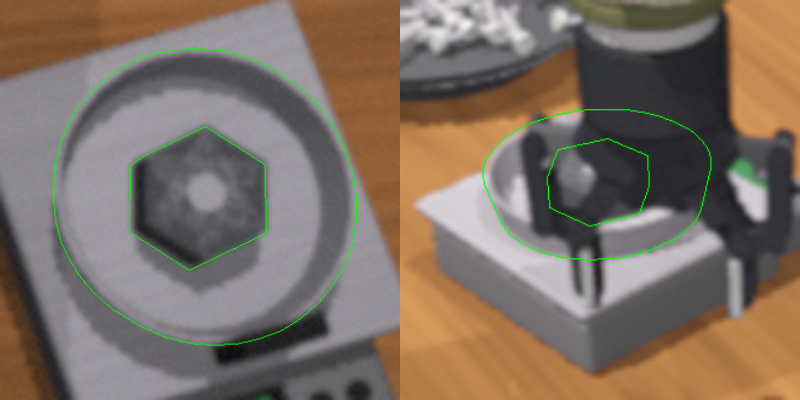

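Run:
```python
from pp import *
pick(.5705,-.0555,-2.6,.044); put(.088,.044)
ctrl.move_ptp([.4428,.072,.15],ori(T))
t=save("top","pics/top4.png")
def crop(im,cam,r0,r1,c0,c1):
    v=cv2.resize(im[r0:r1,c0:c1],None,fx=6,fy=6,interpolation=cv2.INTER_CUBIC)[:,:,::-1].copy()
    for n,z in(("hex_medium",.088),("hex_large",.064)):
        q=place(M[n],[*C,T],z)[0]
        h=cv2.convexHull(((proj(cam,q)[:,::-1]+.5-[c0,r0])*6).astype(np.int32)); cv2.polylines(v,[h],True,(0,255,0),1)
    return v
cv2.imwrite("pics/v4.png",crop(t,"top",215,285,485,555))
```

```text
w 0.042855645796233875 [-1.70423252  1.27727696  6.01961267]
lifted 0.042821587599218267 [ 0.1722008   0.43795795 -2.31393676] 33.85
contact dF 6.89 z-znom 0.0 f0 -0.86
38.9167
```

View pics/v4.png

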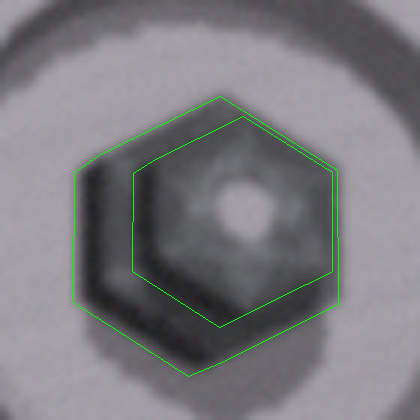

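The medium weight matches its predicted outline, centred on the large one to within about 1 mm. Next is the small dark weight, first seen at top pixel (308, 281).

Run:
```python
from pp import *
pick(.4428,.072,33.5,.032,.003); put(.106,.032,tz=.003)
ctrl.move_ptp([.45,.05,.3],ori(T))
t=save("top","pics/top5.png"); s=save("scene","pics/scene5.png")
def crop(im,cam,r0,r1,c0,c1):
    v=cv2.resize(im[r0:r1,c0:c1],(400,400),interpolation=cv2.INTER_CUBIC)[:,:,::-1].copy(); k=400/(r1-r0)
    for n,z in(("hex_small",.106),("hex_medium",.088),("hex_large",.064)):
        q=place(M[n],[*C,T],z)[0]
        h=cv2.convexHull(((proj(cam,q)[:,::-1]+.5-[c0,r0])*k).astype(np.int32)); cv2.polylines(v,[h],True,(0,255,0),1)
    return v
cv2.imwrite("pics/v5.png",np.hstack([crop(t,"top",210,280,485,555),crop(s,"scene",100,210,215,325)]))
print(ctrl.current_clock())
```

```text
w 0.03064305787895228 [-1.86655431  0.40589904  6.12784596]
lifted 0.030936321475779873 [-0.2075868   1.39070219 -1.87764833] 44.6833
contact dF 4.44 z-znom 0.0005 f0 -2.4
49.525
51.0167
```

View pics/v5.png

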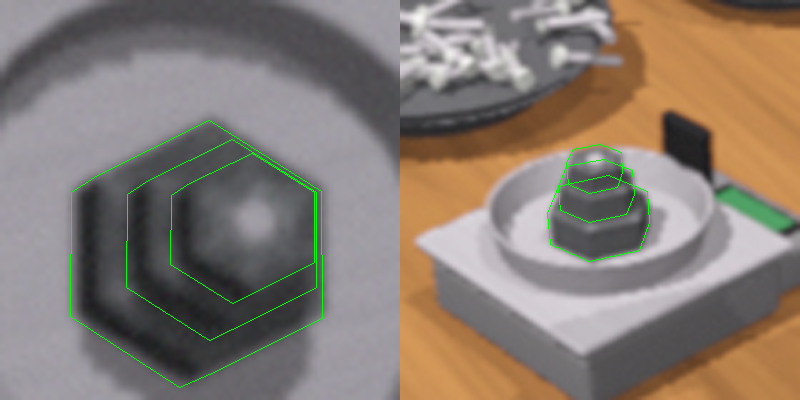

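View pics/top5.png

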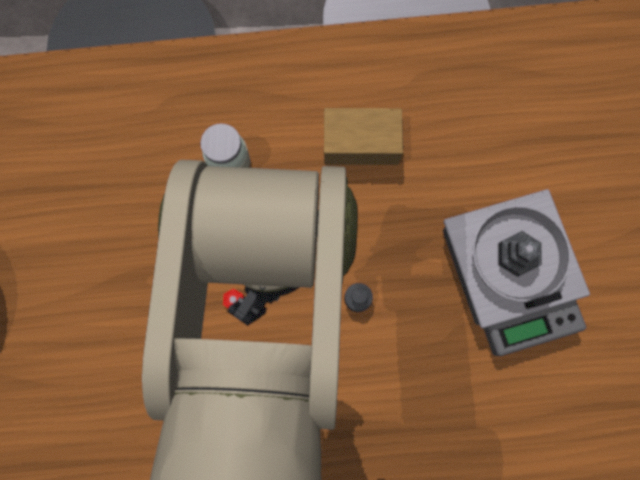

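The stack is upright and centred in both views. The carton (135, 363), jar and round weight (297, 358) are where they started.

```bash
python3 -c "
from bench import ctrl
ctrl.job_done(); print('ok')"
```

```text
the job is handed in; nothing more can be done
ok
```

I put the pan on the middle of the scale plate and stacked the large, medium and small dark hexagonal weights in its centre, in that order. I handed the job in at about 51 s of the 99 s.

- **Set-downs:** each thing was lowered in small steps until the wrist sensor felt contact (4–11 N), then released. All touched within 0.5 mm of the expected height.
- **Position:** in the last pictures from both cameras the three weights match their intended outlines to about 1 mm and stand upright. I checked the pan only by eye against its outline in the top view, and it sits within 1–2 mm of the plate's centre.
- **Other things:** the carton, jar and round weight stand where they started. The two red look-alikes were not handled, though the arm hid one of them in the last picture.
- **Check that failed:** the automatic fit of the pan on the plate did not work, because the grey pan and grey plate look alike to it.
- **Check that disagreed:** the two cameras put the plate's centre about 5 mm apart. I went with a point close to the top view, which fitted the plate better.

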